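# Slide the glass sample under the measuring head past its spring stop

## Task

Press the yellow spring bar down with the fingertips so that its red tooth sinks out of the way, and keep it down while you push the blue tab so that the shuttle with the glass sample slides past the tooth and fully home under the measuring head. Then let go, so that the tooth springs up behind the shuttle and locks it there, and take the hand clear of everything. Only press and push: do not force the shuttle against the raised tooth, leave the glass lying in its nest, and leave the beaker, the jar and the mouse where they are.

Things in the scene. Friction and masses are not known exactly. Their poses are not given: they have to be found in the camera images.
- slide_base: Fixed grey sample slide on the bench: plate 200 mm (its x) by 340 mm (its y), 12 mm thick. Origin: centre of the underside, on the bench; z up. The shuttle slides along its +y. The beige measuring head stands at x 0 to 98 mm, y -5 to 115 mm, top at 73 mm. Over the yellow pad there is only the blue tab.
- stop_bar (a joint): How far the spring bar (yellow pad with red tooth, one stiff part) is pressed straight down, in m: 0 up, 0.012 fully down. The yellow pad is 40 mm wide (base x -85 to -45 mm) and 185 mm long (base y -135 to +50 mm). It can be pressed anywhere and springs back when released; 4 N to start, 7 N fully down. From 0.007 on the tooth is clear of the shuttle.
- pad_top (a point): Centre of the yellow pad's top face, at base (-65, -42.5, 34) mm when up; it goes down with the bar.
- shuttle (a joint): How far the shuttle has slid along the base's +y, in m: 0 to 0.094 (fully home, at its end stop). It begins at 0. With the tooth up it is stopped at 0.038; from 0.088 on it is wholly past the tooth, which can then spring up behind it. Sliding takes about 1 N; it stays where it is left.
- push_face (a point): On the rear face (looking to the base's -y) of the blue tab, above the pad's centre line, 52 mm above the bench: base (-65, -60 + travel, 52) mm. Push here along the base's +y. The tab is an upright plate 8 mm thick in y, base x -85 to -10 mm, 37 to 67 mm above the bench, 3 mm clear of the raised pad. Behind it 75 mm of pad is bare at the start.
- tooth_top (a point): Centre of the top of the red tooth, 44 mm above the bench when the bar is up, at base (-20, 23) mm; 16 mm in x, 10 mm in y. It goes down with the bar.
- lug (a point): Middle of the dark lug on the shuttle that the tooth stops: 20 mm in base x (-30 to -10 mm), 40 mm in y reaching forward from the plane of the blue tab's rear face, 12 mm high, underside 37 mm above the bench. Moves with the shuttle.
- nest (a point): Centre of the floor of the black-rimmed nest on the shuttle in which the glass lies, 26 mm above the bench; moves with the shuttle. The rim is 4 mm high.
- coupon: Loose green glass sample, 60 x 60 x 6 mm, 55 g, lying in the nest with 2 mm play. Origin: centre of the underside.
- beaker: Empty glass beaker, loose, 80 mm wide, 100 mm high, standing off the -y end of the slide. Origin: centre of the underside.
- jar: White capped plastic jar, loose, 60 mm wide, 85 mm high, off the +y end of the slide. Origin: centre of the underside.
- mouse: Black and orange computer mouse, loose, 100 x 60 mm, 36 mm high, on the robot's side of the slide. Origin: centre of the underside.
Mind the look-alikes: they are no part of the job. Of the things that look like the coupon, the largest one is meant.

How it is judged (in metres and radians):
On the way, in this order (a step that is already met when the one before it is completed fails the run):
1. the spring bar is pressed down, its tooth clear, with the shuttle still before it (value of joint stop_bar above 0.007 m and value of joint shuttle below 0.042 m), for 0.1 s.
2. the shuttle passes over the tooth with the bar held down (value of joint stop_bar above 0.006 m and value of joint shuttle above 0.06 m), for 0.02 s.
3. the shuttle is home and the tooth has sprung up behind it (value of joint stop_bar below 0.003 m and value of joint shuttle above 0.0865 m), for 0.1 s.
At the end, for the whole second after the job is handed in: The shuttle is at its end stop, past the tooth (travel above 0.0865 m), the spring bar is up again behind it (pressed less than 3 mm), the glass lies in its nest (within 6 mm of its centre, not raised 3 mm), and the beaker, jar and mouse stand upright within 20 mm of where they were (all of step 3 and velocity of joint shuttle below 0.01 m/s and horizontal distance between coupon and nest below 0.006 m and z of coupon in the frame of nest below 0.003 m and angle between each of beaker, jar, mouse's own z axis and vertical below 0.1 rad and distance of each of beaker, jar, mouse from where it was at the start of the episode below 0.02 m); the robot touches nothing.
It fails at once if the glass is lifted or knocked out of its nest (z of coupon in the frame of nest above 0.006 m or horizontal distance between coupon and nest above 0.012 m).
It fails at once if the beaker, jar or mouse is lifted, tipped or shifted by more than 30 mm (angle between any of beaker, jar, mouse's own z axis and vertical above 0.3 rad or distance of any of beaker, jar, mouse from where it was at the start of the episode above 0.03 m or height (world z) of any of beaker, jar, mouse above 0.01 m).
It fails at once if the shuttle is forced against the raised tooth (more than 30 N) (contact force between shuttle_c0 and stop_bar_c2 above 30 N).
It also fails if it takes over 38 s, if anything falls off the work surface, if the arm or the gripper's body presses on something with over 40 N, if the wrist force passes 120 N, or if a joint passes its speed limit or range.

## Robot

A 6-joint arm with a two-finger parallel gripper is mounted at the origin on the work surface. World frame = base frame: x ahead of the robot, y to its left, z up, the work surface at z = 0. Lengths are in mm, angles in rad, forces in N, time in s.
With the tool pointing down it reaches from about 350 to 775 mm from the base axis. Payload 7.3 kg.
Tool frame: the origin (TCP) lies on the front face of the gripper's body, between the roots of the fingers; the fingertips stand 66 mm ahead of it and the grasp point (between the pads) lies 47 mm ahead of it (bot.tcp_to_grasp is the z of the grasp point in the tool frame, in mm); z points along the fingers, y is the direction in which the jaws open and shut (so a half turn about z gives the same grasp; the last joint's range is limited). The gripper opens to 92 mm and grips with 3 to 60 N. Pads are 19 mm wide; open, the fingers measure 130 mm over their backs; the gripper's body (75 mm by 190 mm) begins 47 mm behind the grasp point.
Start: joints at [-1.304, 0.342, 1.524, -0, 1.275, -0.146], TCP at [210.639, -480.905, 292.241] pointing down, gripper open.
Joint ranges: [-2.53, 2.53], [-0.77, 2.02], [0.04, 2.7], [-1, 4.14], [0.28, 2.66], [-3.11, 3.11]. Speed limits (rad/s): [2.57, 2.57, 3.14, 3.14, 3.14, 3.14].

## Interface

Orientations are given as [roll, pitch, yaw] about the fixed x, y, z axes, in that order (R = Rz(yaw) Ry(pitch) Rx(roll)).
In Python, from plant import bot gives the robot as it stands.
- The arm moves only by the tool carry_out, never from a script. Its argument "deltas" is a list that holds one entry, the list of rows, each a list of 4 numbers: the shift along the tool's x, y, z in mm, then the turn about the tool's z in units of 5 degrees (1.0 is 5 degrees). A call has 1 to 20 rows; each row is the pose to reach, as a shift and turn from the pose commanded when the call began, along the tool's axes at that moment; what a row does not reach only later rows make up. A row lasts 1/10 s, in which the tool goes at most 50 mm and 8.59 degrees, less where a joint would pass 70% of its speed; a pose out of reach is approached as far as the arm can. A call with a gripper value outside its range is refused whole. "fingers" is the finger opening in mm, from 0 to 91.8, set as the call begins (left out, the last holds). The fingers move at their own pace and stop on an object; the grip force is fixed at half the most. Time passes only in rows, so rows that repeat a pose let the fingers close. It gives the time, the measured TCP pose, the force and the opening at its end, in the units of the state.
- bot.get_obs(): the state, without advancing time (a new reading comes with each control period).
- bot.capture(name): name is "side" or "top" or "wrist"; returns (picture, depth): 384x512x3 uint8, blue, green, red; 384x512 float32, mm along the optical axis (not along the pixel's ray), 0 where there is no reading.
- bot.camera_model(name): a dict with "K" (3x3 intrinsics, pixels), "camera_from_world" (4x4, takes a point from world to camera coordinates). Camera axes: x right, y down, z forward; pixel columns grow to the right and rows downward; lengths in mm; the calibration is good to about 2 mm. The wrist camera is an equidistant fisheye: a pixel r from the principal point sees the ray r / f radians off the axis. A picture is of the moment at which its call begins: read the wrist's pose just before it. camera_model takes no time and is no camera call; for the wrist camera it gives the pose at the moment of the call.
- bot.close_job(): hands the job in, once; it reports no verdict.
The state is a dict: "time": time; "joint_positions": joint angles; "dq": joint speeds; "tau": joint torques, N m; "tool_pos": TCP position; "tcp_rot": TCP orientation; "contact_force": force on the tool from outside, world axes, zero at the start; "moment": the same for the moment, N m; "grip_width": finger opening in mm.
Only numpy, scipy, OpenCV 4.12 (cv2) and the standard library are available. Lean on these libraries where they do the work, as an engineer would, in place of code of your own. Each camera call takes 0.05 s, during which the arm holds its last target. There are 200 camera calls.

## Working session

There is one attempt and no reset: what is moved stays moved. The work goes in short steps, Python scripts to look and compute and a tool call to move; the robot and the scene stay as the last step left them, time stands still between calls to the robot, and variables do not carry over. Pictures are saved under pics/ and viewed, about 8 in all and at most 12, crops included, and the job is handed in when it is done.

Besides the shell and the picture viewer there is one more tool, called after "Call:" by a JSON object that holds its "method" and its "body", one argument or row to a line. carry_out: Moves the arm, as the interface text tells. Its arguments: {"type":"object","properties":{"deltas":{"type":"array","items":{"type":"array","items":{"type":"array","items":{"type":"number"}}}},"fingers":{"type":"number"}},"required":["deltas"]}

```bash
mkdir -p pics
python3 - <<'E'
from plant import bot
import cv2,numpy as np
o=bot.get_obs();print({k:np.round(v,3).tolist() for k,v in o.items()})
for n in("top","side"):
    p,d=bot.capture(n);cv2.imwrite(f"pics/{n}0.png",p);np.savez(f"{n}0.npz",p=p,d=d)
    m=bot.camera_model(n);print(n,np.round(m["K"],1).tolist(),np.round(m["camera_from_world"],3).tolist())
E
```

```text
{'time': 0.0, 'joint_positions': [-1.304, 0.343, 1.525, -0.0, 1.275, -0.146], 'dq': [-0.0, -0.0, -0.001, 0.001, -0.001, -0.001], 'tau': [0.0, -43.125, -24.422, 0.072, 0.056, -0.0], 'tool_pos': [210.558, -480.593, 291.539], 'tcp_rot': [-3.14, -0.0, 0.413], 'contact_force': [-0.204, -0.341, -0.697], 'moment': [0.018, 0.01, -0.024], 'grip_width': 91.709}
top [[406.4, 0.0, 257.7], [0.0, 406.4, 181.9], [0.0, 0.0, 1.0]] [[-0.015, -1.0, -0.026, 32.623], [-0.981, 0.02, -0.194, 616.076], [0.195, 0.023, -0.981, 806.576], [0.0, 0.0, 0.0, 1.0]]
side [[496.9, 0.0, 249.9], [0.0, 496.9, 184.1], [0.0, 0.0, 1.0]] [[-0.846, -0.533, -0.01, 517.165], [-0.333, 0.543, -0.771, 220.735], [0.417, -0.649, -0.637, 855.364], [0.0, 0.0, 0.0, 1.0]]
```

View pics/top0.png

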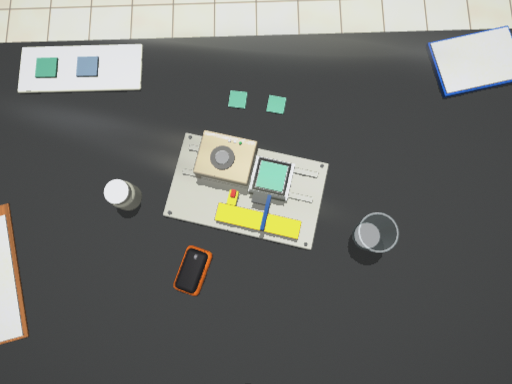

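View pics/side0.png

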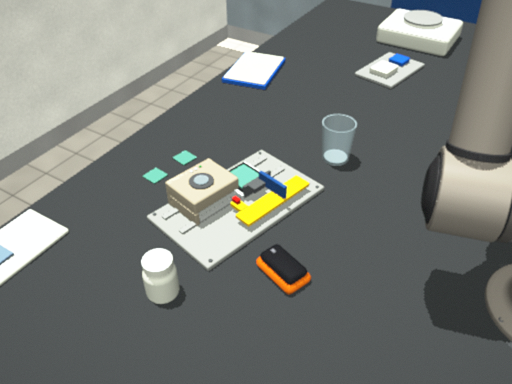

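The top view shows the slide at cols 165–328, rows 135–245. The yellow pad runs from (216,210) to (300,232), with the blue tab at (266,215). The beaker is at (376,235), the jar at (122,194) and the mouse at (193,271). The side view agrees.

```bash
cat > h.py <<'E'
import cv2,numpy as np
from plant import bot
def ray(n,uv,z,m=None):
    m=m or bot.camera_model(n);K=np.array(m["K"]);T=np.array(m["camera_from_world"])
    uv=np.atleast_2d(np.array(uv,float));d=np.c_[uv,np.ones(len(uv))]@np.linalg.inv(K).T@T[:3,:3]
    c=-T[:3,:3].T@T[:3,3];return c+d*((z-c[2])/d[:,2])[:,None]
def blob(p,lo,hi):
    k=cv2.inRange(cv2.cvtColor(p,cv2.COLOR_BGR2HSV),lo,hi)
    return [c for c in sorted(cv2.findContours(k,0,1)[0],key=cv2.contourArea)[::-1] if cv2.contourArea(c)>15]
def rect(n,c,z):
    w=ray(n,c[:,0,:],z)[:,:2].astype(np.float32);return cv2.minAreaRect(w),w
E
python3 - <<'E'
from h import *
for n in("top","side"):
    p=np.load(n+"0.npz")["p"]
    Y=(22,150,100),(35,255,255)
    cs=blob(p,*Y)
    pts=np.vstack([c for c in cs if cv2.contourArea(c)>150])
    print(n,"yellow",[cv2.contourArea(c) for c in cs],rect(n,pts,34)[0])
    for nm,lo,hi,z in(("blue",(105,150,60),(130,255,255),67),("red",(0,150,100),(6,255,255),44),("green",(70,80,80),(95,255,255),32),("beige",(8,40,100),(24,130,255),73),("orange",(6,180,120),(18,255,255),15)):
        for c in blob(p,lo,hi)[:4]:
            r,_=rect(n,c,z);print(n,nm,cv2.contourArea(c),np.round(r[0],1),np.round(r[1],1),round(r[2],1))
print("beaker base/rim top cam",ray("top",[[367,237]],0),ray("top",[[377,232]],100),"side",ray("side",[[336,157]],0),ray("side",[[339,124]],100))
print("jar top",ray("top",[[120,191]],85))
d=np.load("top0.npz")["d"]
m=bot.camera_model("top")
# plate corners by contour at 12mm
p=np.load("top0.npz")["p"]
k=((p.min(2)>120)&(np.ptp(p.astype(int),axis=2)<40)).astype(np.uint8); k[:110]=0;k[:,:150]=0;k[:,340:]=0;k[255:]=0
c=max(cv2.findContours(k,0,1)[0],key=cv2.contourArea);print("plate",rect("top",c,12)[0])
E
```

```text
top yellow [788.0, 554.5] ((550.0726318359375, 20.42369842529297), (181.89378356933594, 64.68379974365234), 76.0073013305664)
top blue 170.0 [ 821.1 -443.8] [171.7  79.9] 71.4
top blue 40.0 [541.6   8.7] [ 5.4 53.7] 76.4
top red 18.5 [596.5  76.1] [ 8.7 13.2] 88.9
top green 347.5 [910.5 519.8] [49.9 46.1] 88.4
top green 235.0 [817.5  66.7] [39.4 40.5] 83.5
top green 231.0 [802.9 -22. ] [38.5 40.2] 78.4
top beige 1408.0 [670.4  90.5] [119.7  97.5] 75.8
top orange 1174.0 [434.3 167.5] [59.  98.2] 70.1
side yellow [1088.0] ((551.8974609375, 23.334938049316406), (186.1811065673828, 77.33041381835938), 75.52409362792969)
side blue 1072.0 [  555.2 -1167.5] [297.5 231.6] 8.2
side blue 245.0 [544.3  19.9] [29.2 90. ] 73.1
side blue 200.0 [ 848.  -397.1] [135.2 199. ] 11.6
side blue 134.5 [ 516.2 -674.7] [68.9 49.5] 84.4
side red 26.5 [595.8  77.7] [13.  19.4] 77.4
side green 318.0 [636.6  -7.9] [64.6 61.9] 76.2
side green 205.0 [803.3  93.7] [42.5 43.7] 82.3
side green 181.5 [788.7   6. ] [43. 44.] 78.3
side beige 833.5 [633.  145.5] [147.2 130.4] 36.7
side orange 479.0 [431.8 186.9] [106.9  58.5] 6.3
beaker base/rim top cam [[ 499.55193321 -216.79195922    0.        ]] [[ 503.31099323 -213.02102452  100.        ]] side [[ 502.68495105 -219.83420051    0.        ]] [[ 501.77529629 -210.42386267  100.        ]]
jar top [[598.25925384 308.41776014  85.        ]]
plate ((618.739013671875, 47.79402160644531), (338.3820495605469, 214.9117889404297), 76.01664733886719)
```

```bash
cat >> h.py <<'E'
O=np.array([610,49.3]);A=np.deg2rad(-14);B=np.array([[np.cos(A),-np.sin(A)],[np.sin(A),np.cos(A)]])
def tob(w): return (np.asarray(w)[...,:2]-O)@B
def tow(b): return O+np.asarray(b)@B.T
def goal(bx,by,z):   # tool-frame shift from the measured pose, turn in 5deg units (tool down)
    o=bot.get_obs();y=o["tcp_rot"][2];R=np.array([[np.cos(y),-np.sin(y)],[np.sin(y),np.cos(y)]])
    d=R.T@(tow([bx,by])-o["tool_pos"][:2])
    print("base pos",np.round(tob(o["tool_pos"]),1),"z",round(o["tool_pos"][2],1),"yaw",np.round(np.rad2deg(o["tcp_rot"]),2))
    print("shift",np.round(d[0],1),np.round(-d[1],1),"dz",round(o["tool_pos"][2]-z,1),"turn",round(np.rad2deg(y-A)/5,2))
E
python3 - <<'E'
from h import *
for n in("top","side"):
    p=np.load(n+"0.npz")["p"]
    k=cv2.inRange(cv2.cvtColor(p,cv2.COLOR_BGR2HSV),(22,150,100),(35,255,255));v,u=np.nonzero(k)
    b=tob(ray(n,np.c_[u,v],34));print(n,"yellow x",np.percentile(b[:,0],[1,5,50,95,99]).round(1),"y",np.percentile(b[:,1],[0,1,99,100]).round(1))
    for lab,lo,hi,z in(("blue",(105,150,60),(130,255,255),67),):
        c=[c for c in blob(p,lo,hi) if abs(tob(ray(n,c[:,0],z)).mean(0)+[45,50]).max()<40]
        b=tob(ray(n,np.vstack(c)[:,0],z));print(n,lab,b.min(0),b.max(0))
    for s in [(-85,-135),(-85,50),(-45,-135),(-45,50)]:
        m=bot.camera_model(n);T=np.array(m["camera_from_world"]);q=np.array(m["K"])@(T[:3]@np.r_[tow(s),34,1]);q=q[:2]/q[2]
        cv2.circle(p,tuple(np.int32(q*16).tolist()),16,(255,0,255),-1,cv2.LINE_AA,4)
    p=p[170:260,180:330] if n=="top" else p[140:240,210:360]
    cv2.imwrite(f"pics/c_{n}.png",cv2.resize(p,None,fx=4,fy=4,interpolation=0))
goal(-65,-90,200)
E
python3 -c "
import cv2,numpy as np
a=cv2.imread('pics/c_top.png');b=cv2.imread('pics/c_side.png');c=np.vstack([a,b]);cv2.imwrite('pics/cc.png',cv2.resize(c,None,fx=.75,fy=.75))"
```

```text
top yellow x [-83.1 -81.6 -63.6 -45.1 -29.5] y [-133.5 -131.7   46.4   48.4]
top blue [-83.41811067 -58.87865766] [-29.73164399 -53.44296502]
side yellow x [-87.8 -86.1 -66.5 -34.1 -19.2] y [-132.2 -130.1   51.8   54.1]
side blue [-101.12937027  -60.23823799] [-12.0443213 -29.9726193]
base pos [-259.4 -610.8] z 291.6 yaw [-1.7992e+02 -1.0000e-02  2.3650e+01]
shift 472.0 -293.6 dz 91.6 turn 7.53
```

View pics/cc.png

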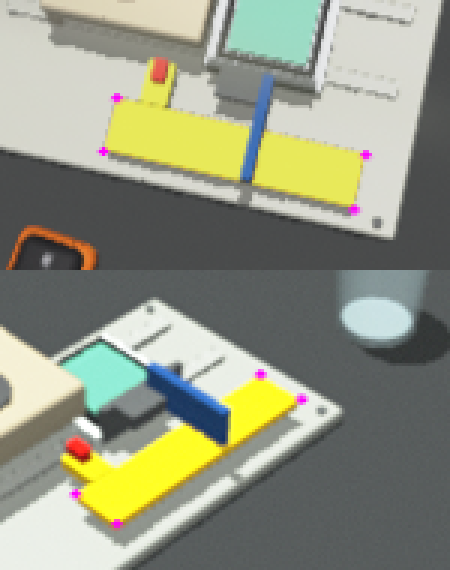

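The projected pad corners land on the yellow pad in both views, within about 2 mm. Next I move over the bare part of the pad with the fingers closed.

Call:
{"method": "carry_out", "body": {
  "deltas": [
    [[24,-15,0,0.4],[47,-29,0,0.8],[71,-44,0,1.1],[94,-59,0,1.5],[118,-73,0,1.9],[142,-88,0,2.3],[165,-103,0,2.6],[189,-117,0,3.0],[212,-132,0,3.4],[236,-147,0,3.8],[260,-161,0,4.1],[283,-176,0,4.5],[307,-191,0,4.9],[330,-206,0,5.3],[354,-220,0,5.6],[378,-235,0,6.0],[401,-250,0,6.4],[425,-264,0,6.8],[448,-279,0,7.2],[472,-294,0,7.5]]
  ],
  "fingers": 0
}}

```text
time: 2.1
tool_pos: [525.4, -21.2, 291.8]
tcp_rot: [3.141, 0.001, -0.243]
contact_force: [0.1, -0.0, 0.2]
grip_width: 0.5
```

Call:
{"method": "carry_out", "body": {
  "deltas": [
    [[0,0,25,0],[0,0,50,0],[0,0,75,0],[0,0,100,0],[0,0,120,0],[0,0,130,0],[0,0,130,0],[0,0,130,0]]
  ]
}}

```text
time: 2.9
tool_pos: [525.4, -22.3, 162.8]
tcp_rot: [3.142, -0.001, -0.242]
contact_force: [0.4, 0.7, 0.6]
grip_width: 0.4
```

Run:
```python
from h import *
goal(-65,-90,100);o=bot.get_obs();print(o["time"],o["grip_width"],o["contact_force"].round(2) if hasattr(o["contact_force"],"round") else o["contact_force"])
p,_=bot.capture("wrist");q,_=bot.capture("side");cv2.imwrite("pics/w1.png",np.hstack([p,cv2.resize(q[100:292,200:456],(512,384))])[:, :])
a=cv2.imread("pics/w1.png");cv2.imwrite("pics/w1.png",cv2.resize(a,(800,300)))
```

```text
base pos [-64.7 -90. ] z 162.8 yaw [ 1.800e+02 -5.000e-02 -1.385e+01]
shift -0.3 0.0 dz 62.8 turn 0.03
2.9 0.39206002309600096 [0.37 0.74 0.57]
```

View pics/w1.png

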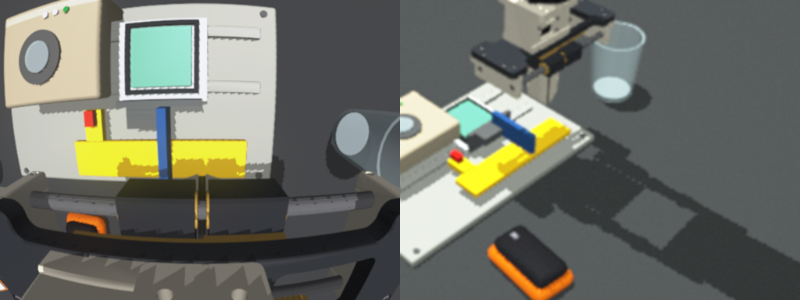

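The fingers hang closed over the bare pad behind the tab, with the tab (wrist picture near 163,140) clear ahead and the beaker well off to the side. I back off 7 mm more and descend.

Call:
{"method": "carry_out", "body": {
  "deltas": [
    [[0,7,20,0],[0,7,40,0],[0,7,52,0],[0,7,58,0],[0,7,58,0],[0,7,58,0]]
  ]
}}

```text
time: 3.6
tool_pos: [523.9, -29.1, 104.9]
tcp_rot: [3.142, -0.001, -0.242]
contact_force: [0.1, -0.1, 0.9]
grip_width: 0.3
```

Call:
{"method": "carry_out", "body": {
  "deltas": [
    [[0,0,3,0],[0,0,6,0],[0,0,9,0],[0,0,12,0],[0,0,14,0],[0,0,14,0],[0,0,14,0]]
  ]
}}

```text
time: 4.3
tool_pos: [523.9, -29.1, 90.7]
tcp_rot: [-3.142, -0.002, -0.242]
contact_force: [-0.7, 0.0, 5.9]
grip_width: 0.7
```

Run:
```python
from h import *
goal(-65,-97,89);o=bot.get_obs();print(o["time"],o["contact_force"])
q,_=bot.capture("side");p,_=bot.capture("wrist");a=np.hstack([p,cv2.resize(q[120:264,200:392],(512,384))]);cv2.imwrite("pics/w2.png",cv2.resize(a,(800,300)))
```

```text
base pos [-64.6 -96.9] z 90.7 yaw [-1.800e+02 -9.000e-02 -1.385e+01]
shift -0.4 0.1 dz 1.7 turn 0.03
4.3 [-0.698994    0.04274101  5.9243822 ]
```

View pics/w2.png

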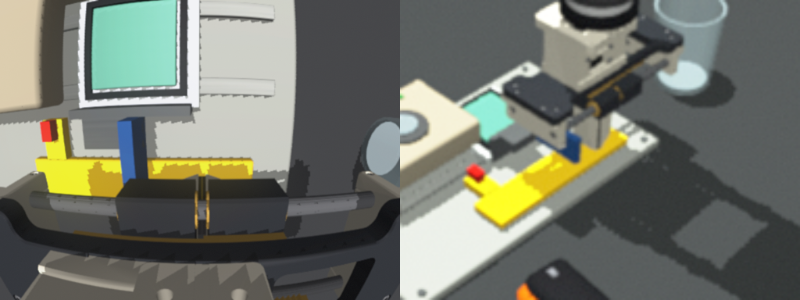

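The bar is down: red tooth sunk, 5.9 N, and tip height gives about 9 mm of travel. I press 1.5 mm more, then push.

Call:
{"method": "carry_out", "body": {
  "deltas": [
    [[0,0,1,0],[0,0,1.5,0],[0,0,1.5,0],[0,-5,1.5,0],[0,-10,1.5,0],[0,-15,1.5,0],[0,-20,1.5,0],[0,-25,1.5,0],[0,-30,1.5,0],[0,-35,1.5,0],[0,-40,1.5,0],[0,-45,1.5,0],[0,-45,1.5,0]]
  ]
}}

```text
time: 5.7
tool_pos: [534.8, 14.3, 89.4]
tcp_rot: [3.141, -0.002, -0.241]
contact_force: [0.1, -2.5, 6.6]
grip_width: 0.6
```

```bash
cat > look.py <<'E'
from h import *
import sys
goal(-65,15,89);o=bot.get_obs();print(o["time"],np.round(o["contact_force"],2))
q,_=bot.capture("side");p,_=bot.capture("top");cs=[c for c in blob(q,(70,80,80),(95,255,255))]
cp=blob(q,(105,150,60),(130,255,255))
for c in cp: 
    b=tob(ray("side",c[:,0],52))
    if abs(b.mean(0)+[45,0]).max()<90: print("blue z52",b.min(0).round(1),b.max(0).round(1))
for n,im in(("top",p),("side",q)):
  for c in blob(im,(70,80,80),(95,255,255)): 
    b=tob(rect(n,c,32)[0][0]); 
    if abs(b[0])<90 and abs(b[1])<150: print(n,"green",b.round(1),np.round(rect(n,c,32)[0][1],1))
cv2.imwrite(f"pics/{sys.argv[1]}.png",np.hstack([cv2.resize(p[120:270,150:350],(400,300)),cv2.resize(q[120:264,180:372],(400,300))]))
E
python3 look.py w3
```

```text
base pos [-64.5 -52.2] z 89.4 yaw [ 1.7996e+02 -1.1000e-01 -1.3820e+01]
shift -0.2 -67.2 dz 0.4 turn 0.04
5.7 [ 0.1  -2.55  6.58]
blue z52 [-89.6 -43.9] [-56.2 -17.1]
```

View pics/w3.png

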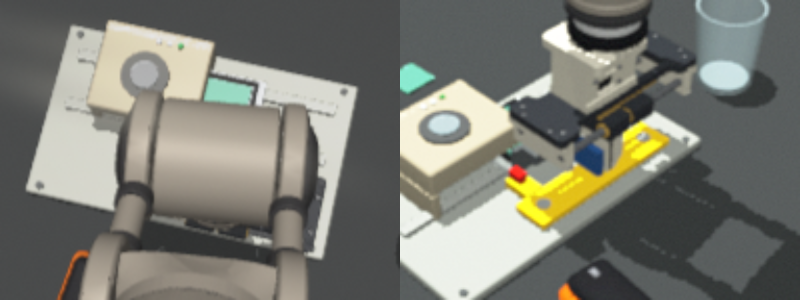

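The tab is in contact with the fingers and moving (about 27 mm of travel). The bar is still down at 6.6 N. I keep pushing.

Call:
{"method": "carry_out", "body": {
  "deltas": [
    [[0,-5,0,0],[0,-10,0,0],[0,-15,0,0],[0,-20,0,0],[0,-25,0,0],[0,-30,0,0],[0,-35,0,0],[0,-40,0,0],[0,-45,0,0],[0,-50,0,0],[0,-54,0,0],[0,-57,0,0],[0,-60,0,0],[0,-60,0,0]]
  ]
}}

```text
time: 7.2
tool_pos: [549.1, 72.3, 89.4]
tcp_rot: [3.141, -0.002, -0.241]
contact_force: [-0.1, -2.8, 6.3]
grip_width: 0.2
```

```bash
python3 look.py w4
```

```text
base pos [-64.6   7.6] z 89.4 yaw [ 1.7995e+02 -1.1000e-01 -1.3830e+01]
shift -0.4 -7.4 dz 0.4 turn 0.03
7.2 [-0.14 -2.84  6.31]
blue z52 [-90.8  16.8] [-55.7  41.9]
```

View pics/w4.png

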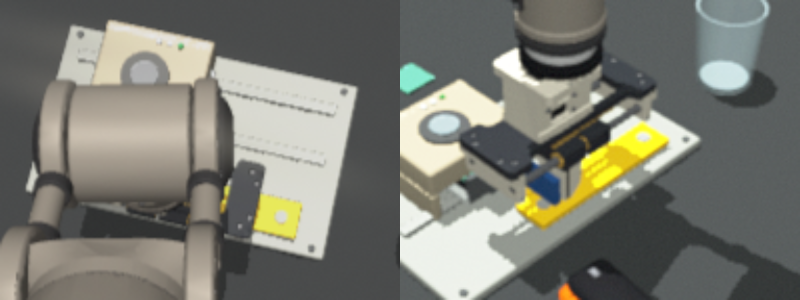

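The shuttle is past the tooth, at about 86 mm. I go on gently until the end stop shows in the force.

Call:
{"method": "carry_out", "body": {
  "deltas": [
    [[0,-2,0,0],[0,-4,0,0],[0,-5.5,0,0],[0,-6.5,0,0],[0,-7,0,0],[0,-7,0,0]]
  ]
}}

```text
time: 7.9
tool_pos: [550.7, 78.8, 89.4]
tcp_rot: [3.14, -0.002, -0.241]
contact_force: [-0.8, -5.3, 7.6]
grip_width: 0.1
```

Call:
{"method": "carry_out", "body": {
  "deltas": [
    [[0,-0.5,0,0],[0,-1,0,0],[0,-1.5,0,0],[0,-1.5,0,0]]
  ]
}}

```text
time: 8.3
tool_pos: [550.9, 79.7, 89.4]
tcp_rot: [3.14, -0.001, -0.241]
contact_force: [-1.4, -8.4, 8.1]
grip_width: 0.4
```

The force climbs from 2.8 to 8.4 N at the predicted y of 15, so this is the end stop. I ease off 2 mm and lift away.

Call:
{"method": "carry_out", "body": {
  "deltas": [
    [[0,1,0,0],[0,2,0,0],[0,2.5,-4,0],[0,3,-10,0],[0,3,-20,0],[0,3,-40,0],[0,3,-70,0],[0,3,-110,0],[0,3,-150,0],[-30,40,-170,0],[-30,80,-170,0],[-30,120,-170,0],[-30,160,-170,0],[-30,200,-170,0],[-30,240,-170,0],[-30,280,-170,0],[-30,310,-170,0],[-30,310,-170,0],[-30,310,-170,0]]
  ]
}}

```text
time: 10.2
tool_pos: [446.6, -212.8, 258.6]
tcp_rot: [-3.141, 0.001, -0.243]
contact_force: [0.4, 1.3, -0.1]
grip_width: 0.4
```

```bash
python3 look.py w5
python3 - <<'E'
from h import *
print(bot.get_obs()["tool_pos"])
for n in("top","side"):
    p,_=bot.capture(n)
    for nm,lo,hi,z in(("red",(0,150,100),(6,255,255),44),("orange",(6,180,120),(18,255,255),15),("blue",(105,150,60),(130,255,255),67)):
        for c in blob(p,lo,hi)[:4]:
            r,w=rect(n,c,z);b=tob(w)
            if abs(b.mean(0)).max()<200: print(n,nm,np.round(r[0],1),b.min(0).round(1),b.max(0).round(1))
E
```

```text
base pos [ -95.1 -293.9] z 258.6 yaw [-1.7998e+02  7.0000e-02 -1.3950e+01]
shift 30.4 -308.8 dz 169.6 turn 0.01
10.2 [ 0.38  1.26 -0.1 ]
blue z52 [-90.8  22.4] [ 4.1 49.7]
[ 447.12770113 -211.7431723   258.68520817]
top red [596.5  76.1] [-27.   18.5] [-12.7  26.9]
top orange [434.5 167.4] [-249.5   39.3] [-148.8  104.7]
top blue [564.2  98.5] [-83.4  32.7] [-29.3  41. ]
side blue [567.2 108.6] [-102.3   33.2] [-9.5 60. ]
```

View pics/w5.png

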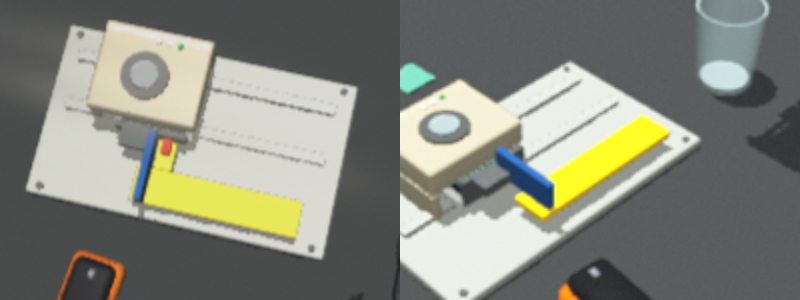

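The blue tab sits at base y ≈ 33–41, against −59 to −53 at the start, which is about 93 mm of travel. The tooth is back at its original raised pixel position, behind the lug, and the mouse and beaker look unmoved. The hand is clear, so I hand in.

```bash
python3 -c "
from plant import bot
print(bot.close_job())"
```

```text
the job is handed in; nothing more can be done
None
```

The job is handed in at about 10 s on the robot's clock, and every check I could make agreed that the shuttle is home and locked. With the fingers closed I pressed the yellow bar down about 10 mm (6–8 N). Holding it there, I pushed the blue tab until the push force rose from 3 to 8 N at the position expected for the end stop. I then eased off, lifted away and moved the hand clear.

**Last checks:**
- **Shuttle:** the tab moved about 93 mm (±2 mm), measured in the top view.
- **Tooth:** its position in the top view is the same as at the start, when it was up, and it stands behind the shuttle's lug.
- **Surroundings:** the mouse is within about 0.2 mm of where it was. The beaker looks unmoved in the picture. The hand never came near the jar, but I did not measure it again.
- **Contact:** the wrist force is near zero with the hand raised clear.

**Not checked:** the glass is hidden under the measuring head, so I could not see it lying in its nest. I only know the push was slow and smooth.

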